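Finish the slat crib, then hold the bearing-ball tray level above it

ROBOT

A 6-joint arm with a two-finger parallel gripper is mounted at the origin on the work surface. World frame = base frame: x ahead of the robot, y to its left, z up, the work surface at z = 0. Lengths are in m, angles in degrees, forces in N, time in s.
With the tool pointing down it reaches from about 0.35 to 0.875 m from the base axis. Payload 4.2 kg.
Tool frame: the origin (TCP) lies midway between the tips of the shut fingers; the grasp point (between the pads) lies 19 mm behind it; z points along the fingers, y is the line along which they close (so a half turn about z gives the same grasp; the last joint's range is limited). The gripper opens to 87 mm and grips with 3 to 60 N. Pads are 19 mm wide; open, the fingers measure 117 mm over their backs; the gripper's body (75 mm by 190 mm) begins 51 mm behind the grasp point.
Start: joints at [-48.61, 22.042, 0.453, 0, -68.411, -14.817], TCP at [0.28, -0.559, 0.223] pointing down, gripper open.
Joint ranges: [-179.83, 179.83], [-69.29, 118.12], [-61.27, 80.66], [-181.25, 117.63], [-171.15, -9.14], [-177.46, 177.46]. Speed limits (degrees/s): [159.86, 159.86, 180, 180, 180, 180].

INTERFACE

Orientations are given as [roll, pitch, yaw] about the fixed x, y, z axes, in that order (R = Rz(yaw) Ry(pitch) Rx(roll)).
In Python, from workcell import env gives the robot as it stands. The module is installed in compiled form; this text tells all that it offers. Calls block until the motion is done:
- env.goto(position, orientation): joint-space move of the TCP to a pose.
- env.move_straight(position, rotation=None, rate=0.15, force_limit=None): straight line of the TCP; rotation=None keeps the orientation; rate is the mean speed in m/s. With force_limit (N) it stops when the force on the tool has changed by that much, and returns True; else False.
- env.set_joints(angles): joint-space move.
- env.gripper_to(opening, grasp_force=None): opening from 0.0 (shut) to 1.0 (fully open); grasp_force is the grip in N (None keeps the last); returns when the fingers have stopped.
- env.dwell(seconds).
- env.inverse_kinematics(position, orientation): joint angles nearest the present ones, or None.
- env.read_state(): the state.
- env.grab_frame(name): name is "scene" or "top" or "wrist"; returns a dict with "image" (400x640x3 uint8, blue, green, red), "fx", "fy", "cx", "cy" (pixels), "position" and "orientation" of the camera in the world. Camera axes: x right, y up, looking along -z (the intrinsics and any distortion apply to the point x, -y, -z); pixel columns grow to the right and rows downward; lengths in m; the calibration is good to about 2 mm. A picture is of the moment at which its call begins. There is no depth.
A pose or a line that the arm cannot do raises env.Unreachable and nothing moves.
- env.close_job(): hands the job in, once; it reports no verdict.
Trained networks look in a picture, given as the dict that the camera call returned (one of the last four; its "shot" number tells which), for a name from the list of things; names that differ only in an ending like _2 or _b are one class to them, and where a whole thing is asked for, a point or a joint stands for the part that bears it (a point fixed in the world has none). Each returns a list of dicts, best first, with "score" (0 to 1); they miss things now and then, are a little off and sometimes report something else, mostly with a low value. They report only what shows in the picture. A call takes as long as a camera call. They do not tell look-alikes from the thing itself.
- env.search_frame(picture, thing): "xyz" ([x, y, z] in m, in world coordinates, good to about 4 mm: the middle of the surface that is visible of it).
- env.trace(picture, thing): "mask" (400x640 bool, what is visible of it).
The state is a dict: "clock": time; "joint_positions": joint angles; "qvel": joint speeds; "joint_torque": joint torques, N m; "position": TCP position; "tool_rot": TCP orientation; "force": force on the tool from outside, world axes, zero at the start; "wrist_torque": the same for the moment, N m; "opening": opening from 0.0 (shut) to 1.0 (fully open).
Only numpy, scipy, OpenCV 4.12 (cv2) and the standard library are available. Lean on these libraries where they do the work, as an engineer would, in place of code of your own. Each camera call takes 0.05 s, during which the arm holds its last target. There are 200 camera calls.

TASK

We are changing the ball of the printing table's hinge and want a catch stand under the tray: finish the dark crib by laying the two loose pale slats flat across its top layer, squarely and centred, one straight above each slat of the bottom layer, and let go of them. Then lift the blue tray by its orange grip without tipping it, so that the loose steel ball stays in its pocket, and hold it level and still over the middle of the crib, about 5 cm above the new slats and touching neither them nor anything else; finish while still holding it there in the gripper. Leave all the other things where they are.

Things in the scene. Friction and masses are not known exactly. Their poses are not given: they have to be found in the camera images.
- crib_top (a point): Middle of the dark crib's top, 40 mm above the bench, z up. The crib is two layers of two slats (140 x 26 x 20 mm each): bottom layer along the crib's x, centred at y = +45 and -45 mm; second layer along its y, centred at x = +45 and -45 mm. The loose slats become layer three: along x at y = +45 and -45 mm, their centres 10 mm and upper faces 20 mm above this point.
- slat_a_mid (a point): Bare pale wooden slat, 140 long (its x axis) x 26 wide (y) x 20 thick (z) mm, about 50 g, one yellow-inked band near its +x end, lying flat on the bench. This point is its centre (10 mm above its underside). The two loose slats are alike and either may go on either side.
- slat_b_mid (a point): Bare pale wooden slat, 140 long (its x axis) x 26 wide (y) x 20 thick (z) mm, about 50 g, one yellow-inked band near its +x end, lying flat on the bench. This point is its centre (10 mm above its underside). The two loose slats are alike and either may go on either side.
- slat_a: The same slat A; origin at the centre of its underside, same axes.
- slat_b: The same slat B; origin at the centre of its underside, same axes.
- crib: The same crib, fixed to the bench; origin at the middle of its underside, on the bench, 40 mm below its top point, same axes.
- tray_grip (a point): Grip of the blue tray: upright orange rib in its middle, 40 long (tray x) x 14 thick (tray y) mm, from 5 to 63 mm above the tray's underside, to be pinched across its 14 mm. This point is on its centre line, 44 mm above the tray's underside. The tray stands flat on the bench, 150 (x) x 90 (y) mm, lip 8 mm high, 0.22 kg, z up.
- tray: The same tray; origin at the centre of its underside, same axes.
- tray_pocket (a point): Where the ball's centre is when in the middle of its pocket: a white ring 36 mm across, 28 mm inside, only 3 mm high, on the tray floor 50 mm from the grip towards the tray's +x end; point 16 mm above the tray's underside. (The -x end carries a fixed steel race, 34 mm across, 9 mm high.)
- ball_center (a point): Centre of the loose steel ball, 22 mm diameter, 43 g. It can roll about 6 mm inside its pocket and leaves it if the tray tips by roughly 40 degrees or is jerked or knocked.
- ink_yellow: Bystander: closed ink jar with yellow body, 68 mm across, 85 mm tall, origin under its centre.
- ink_red: Bystander: closed ink jar with red body, 68 mm across, 85 mm tall, origin under its centre.
- squeegee: Bystander: squeegee lying flat, wooden stock 34 x 180 x 24 mm (x, y, z) with a green blade along its +x edge; origin under the stock's centre.
- tape: Bystander: paper tape roll lying flat, 80 mm across, 24 mm high, origin under its centre.
- offcut: Bystander: green offcut block, 50 x 30 x 20 mm, origin under its centre.
- brush: Bystander: paint brush lying flat along its x axis, about 180 mm long.
- spatula: Bystander: ink spatula lying flat along its x axis, about 200 mm long.
There are look-alikes about, which are no part of the job. Leave any turquoise look-alike of the slat_a alone. What is shaped like the tray but green is not meant.

How it is judged (in metres and radians):
On the way, in this order (a step that is already met when the one before it is completed fails the run):
1. both slats lie across the crib's top layer, one above each bottom slat, released (((y of slat_a_mid in the frame of crib_top between 0.03 and 0.06 m and x of slat_a_mid in the frame of crib_top between -0.02 and 0.02 m and z of slat_a_mid in the frame of crib_top between 0.005 and 0.015 m and angle between the x axis of each of slat_a_mid, slat_b_mid and the x axis of crib_top, either way round below 0.15 rad and contact force between each of slat_a, slat_b and the fingers below 0.1 N and y of slat_b_mid in the frame of crib_top between -0.06 and -0.03 m and x of slat_b_mid in the frame of crib_top between -0.02 and 0.02 m and z of slat_b_mid in the frame of crib_top between 0.005 and 0.015 m) or (y of slat_a_mid in the frame of crib_top between -0.06 and -0.03 m and x of slat_a_mid in the frame of crib_top between -0.02 and 0.02 m and z of slat_a_mid in the frame of crib_top between 0.005 and 0.015 m and angle between the x axis of each of slat_a_mid, slat_b_mid and the x axis of crib_top, either way round below 0.15 rad and contact force between each of slat_a, slat_b and the fingers below 0.1 N and y of slat_b_mid in the frame of crib_top between 0.03 and 0.06 m and x of slat_b_mid in the frame of crib_top between -0.02 and 0.02 m and z of slat_b_mid in the frame of crib_top between 0.005 and 0.015 m))), for 0.2 s.
2. the tray is lifted clear of the bench in the fingers with the ball in its pocket (height (world z) of tray_grip above 0.069 m and contact force between tray and the fingers above 0.5 N and distance between ball_center and tray_pocket below 0.012 m), for 0.2 s.
At the end, for the whole second after the job is handed in: Slats released flat on the crib's top layer, over the bottom slats (15 mm sideways, 20 mm lengthwise, 0.15 rad); tray held in the fingers within 30 mm of the crib's middle, 20 to 90 mm above the slats, tilt under 0.12 rad, below 0.03 m/s, touching no slat; ball within 12 mm of its pocket's centre (((y of slat_a_mid in the frame of crib_top between 0.03 and 0.06 m and x of slat_a_mid in the frame of crib_top between -0.02 and 0.02 m and z of slat_a_mid in the frame of crib_top between 0.005 and 0.015 m and angle between the x axis of each of slat_a_mid, slat_b_mid and the x axis of crib_top, either way round below 0.15 rad and contact force between each of slat_a, slat_b and the fingers below 0.1 N and y of slat_b_mid in the frame of crib_top between -0.06 and -0.03 m and x of slat_b_mid in the frame of crib_top between -0.02 and 0.02 m and z of slat_b_mid in the frame of crib_top between 0.005 and 0.015 m) or (y of slat_a_mid in the frame of crib_top between -0.06 and -0.03 m and x of slat_a_mid in the frame of crib_top between -0.02 and 0.02 m and z of slat_a_mid in the frame of crib_top between 0.005 and 0.015 m and angle between the x axis of each of slat_a_mid, slat_b_mid and the x axis of crib_top, either way round below 0.15 rad and contact force between each of slat_a, slat_b and the fingers below 0.1 N and y of slat_b_mid in the frame of crib_top between 0.03 and 0.06 m and x of slat_b_mid in the frame of crib_top between -0.02 and 0.02 m and z of slat_b_mid in the frame of crib_top between 0.005 and 0.015 m)) and distance between ball_center and tray_pocket below 0.012 m and horizontal distance between tray_grip and crib_top below 0.03 m and z of tray_grip in the frame of crib_top between 0.084 and 0.154 m and angle between tray_grip's own z axis and vertical below 0.12 rad and linear speed of tray below 0.03 m/s and contact force between tray and the fingers above 0.5 N and contact force between tray and slat_a below 0.05 N and contact force between tray and slat_b below 0.05 N and contact force between tray and crib below 0.05 N); the arm keeps its last pose, push and grip.
It fails at once if the ball left its pocket (distance between ball_center and tray_pocket above 0.014 m).
It fails at once if the tray was tipped by more than 0.4 rad (angle between tray_grip's own z axis and vertical above 0.4 rad).
It fails at once if another thing on the bench was moved more than 30 mm (distance of any of ink_yellow, ink_red, squeegee, tape, offcut, brush, spatula from where it was at the start of the episode above 0.03 m).
It also fails if it takes over 72 s, if anything falls off the work surface, if the arm or the gripper's body presses on something with over 40 N, if the wrist force passes 120 N, or if a joint passes its speed limit or range.

## Working session

There is one attempt and no reset: what is moved stays moved. The work goes in short steps, each a Python script; the robot and the scene stay as the last script left them, time stands still between calls to the robot, and variables do not carry over. Pictures are saved under pics/ and viewed, on a budget of 10 in all, crops included, one or two more only if the job needs it, and the job is handed in when it is done.

```bash
mkdir -p pics
python3 - <<'E'
from workcell import env
import cv2
for n in ["top","scene"]:
    f=env.grab_frame(n); cv2.imwrite(f"pics/{n}0.png",f["image"])
    print(n,f["position"],f["orientation"],f["fx"],f["fy"],f["cx"],f["cy"],[k for k in f])
    for t in ["slat_a","crib","tray","tray_grip","ball_center","tray_pocket","ink_yellow","ink_red","squeegee","tape","offcut","brush","spatula"]:
        try: print(t,[( [round(float(v),3) for v in d["xyz"]],round(d["score"],2)) for d in env.search_frame(f,t)][:5])
        except Exception as e: print(t,e)
E
```

```text
top [0.40626509 0.02421953 1.31957326] [  5.18510867   0.19004277 -90.99137805] 370.1797806829664 370.1797806829664 319.6619384692608 195.2276820371875 ['image', 'fx', 'fy', 'cx', 'cy', 'position', 'orientation', 'shot']
slat_a [([0.493, 0.423, 0.022], 0.72), ([0.544, 0.256, 0.015], 0.63), ([0.316, 0.424, 0.023], 0.55), ([0.686, 0.304, 0.086], 0.24)]
crib [([0.579, -0.039, 0.034], 0.75)]
tray [([0.503, -0.365, 0.003], 0.72), ([0.682, 0.301, 0.084], 0.71)]
tray_grip [([0.292, -0.41, 0.012], 0.92), ([0.494, -0.376, 0.004], 0.55)]
ball_center []
tray_pocket [([0.5, -0.371, 0.005], 0.83), ([0.292, -0.414, 0.007], 0.81)]
ink_yellow [([0.684, 0.303, 0.084], 0.77)]
ink_red []
squeegee [([0.752, -0.128, 0.024], 0.97)]
tape [([0.36, 0.106, 0.025], 0.71), ([0.494, 0.419, 0.023], 0.35)]
offcut [([0.716, 0.197, 0.022], 0.68)]
brush [([0.362, -0.08, 0.016], 0.59)]
spatula [([0.68, -0.332, 0.007], 0.85)]
scene [ 1.38533661 -0.22016272  0.71689049] [53.69504348  0.91181119 74.48546086] 409.6630212047398 409.6630212047398 319.4358278800995 195.52243104645342 ['image', 'fx', 'fy', 'cx', 'cy', 'position', 'orientation', 'shot']
slat_a [([0.559, 0.25, 0.019], 0.85), ([0.331, 0.415, 0.02], 0.84), ([0.505, 0.422, 0.021], 0.62)]
crib [([0.598, -0.043, 0.037], 0.91), ([0.51, 0.416, 0.02], 0.53), ([0.719, 0.191, 0.022], 0.39)]
tray [([0.299, -0.415, 0.009], 0.77), ([0.522, -0.373, 0.006], 0.58)]
tray_grip [([0.521, -0.374, 0.005], 0.63), ([0.298, -0.414, 0.007], 0.63)]
ball_center [([0.561, -0.369, 0.024], 0.42)]
tray_pocket [([0.3, -0.41, 0.005], 0.95), ([0.517, -0.371, 0.006], 0.78)]
ink_yellow [([0.712, 0.301, 0.057], 0.83)]
ink_red [([0.783, 0.083, 0.064], 0.87)]
squeegee [([0.759, -0.139, 0.016], 0.92)]
tape [([0.371, 0.099, 0.018], 0.87), ([0.71, 0.297, 0.056], 0.47), ([0.505, 0.418, 0.018], 0.41)]
offcut [([0.717, 0.192, 0.017], 0.75)]
brush [([0.373, -0.084, 0.017], 0.63)]
spatula [([0.68, -0.337, 0.005], 0.86)]
```

View pics/top0.png

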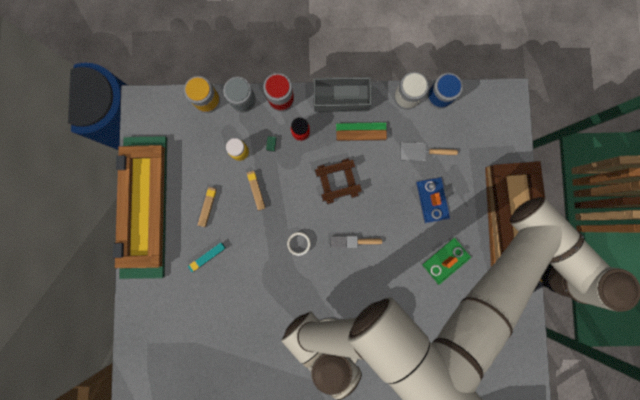

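View pics/scene0.png

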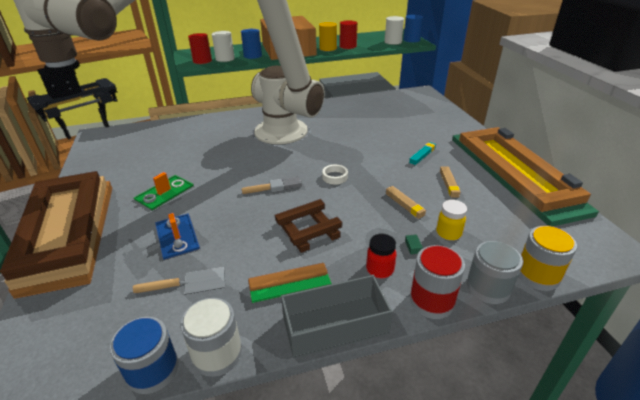

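The two pale slats are at about (256,190) and (206,207) in the top view, the turquoise look-alike at (208,255), the crib at (338,181), and the blue tray at (433,200) with its ball end away from the robot. The scene view agrees: ball at (180,243), green tray at (163,190). Next, wrist views from above each one.

```bash
cat > h.py <<'E'
from workcell import env
import cv2, numpy as np
from scipy.spatial.transform import Rotation as R
def ray(f,px,z):
    px=np.atleast_2d(np.asarray(px,float))
    d=np.c_[(px[:,0]-f["cx"])/f["fx"],-(px[:,1]-f["cy"])/f["fy"],-np.ones(len(px))]
    d=R.from_euler("xyz",f["orientation"],degrees=True).apply(d); p=np.asarray(f["position"])
    return (p+d*((z-p[2])/d[:,2])[:,None])[:,:2]
def rect(f,mask,z,near=None):
    """min-area rectangle of the mask's contour on plane z: centre, long, short, yaw of long side"""
    cs,_=cv2.findContours(mask.astype(np.uint8),cv2.RETR_EXTERNAL,cv2.CHAIN_APPROX_NONE)
    out=[]
    for c in cs:
        if cv2.contourArea(c)<150: continue
        w=ray(f,c[:,0,:],z)
        (cx,cy),(a,b),t=cv2.minAreaRect((w*1000).astype(np.float32))
        if a<b: a,b,t=b,a,t+90
        out.append((round(cx/1000,4),round(cy/1000,4),round(a),round(b),round((t+90)%180-90,1)))
    return out
def down(yaw): return [180,0,yaw]
E
python3 - <<'E'
from h import *
s=env.read_state(); print(s["tool_rot"],s["force"],s["opening"])
ims=[]
for k,(n,p) in enumerate({"crib":(.50,-.04,.32),"slat":(.45,.33,.32),"tray":(.43,-.365,.32)}.items()):
    env.goto(list(p),[180,0,0]); f=env.grab_frame("wrist")
    print(n,env.read_state()["clock"],f["position"],f["orientation"])
    np.save(f"pics/{n}.npy",f,allow_pickle=True)
    for t in {"crib":["crib"],"slat":["slat_a"],"tray":["tray","tray_grip","ball_center","tray_pocket"]}[n]:
        for d in env.trace(f,t)[:3]: print("  mask",t,round(d["score"],2),rect(f,d["mask"],{"crib":.03,"slat_a":.02,"tray":.008,"tray_grip":.063,"ball_center":.016,"tray_pocket":.005}[t]))
        for d in env.search_frame(f,t)[:3]: print("  ",t,np.round(d["xyz"],4),round(d["score"],2))
    ims.append(cv2.resize(f["image"],(400,250)))
ims.append(ims[0]*0)
cv2.imwrite("pics/w1.png",np.vstack([np.hstack(ims[:2]),np.hstack(ims[2:])]))
E
```

```text
[ 1.79998072e+02  8.12286147e-04 -1.53428754e+02] [ 0.64498322 -1.07372053 -0.47889795] 0.9975211274663082
crib 3.5083 [ 0.57414634 -0.0409433   0.4821493 ] [-1.54717259e+01  2.10573214e-02 -9.00756159e+01]
  mask crib 0.83 [(0.5794, -0.0394, 143, 137, -76.4)]
  mask crib 0.19 [(0.5096, -0.3607, 144, 93, 10.0)]
   crib [ 0.5906 -0.0387  0.0424] 0.83
slat 5.05 [0.52446303 0.32872828 0.48248768] [-1.54431469e+01  2.07008135e-02 -9.00717191e+01]
  mask slat_a 0.94 [(0.5507, 0.2533, 140, 30, 16.5)]
  mask slat_a 0.85 [(0.4956, 0.4228, 139, 31, -15.2)]
  mask slat_a 0.76 [(0.332, 0.4116, 113, 30, -55.5)]
   slat_a [0.3322 0.4133 0.02  ] 0.98
   slat_a [0.4962 0.4237 0.0208] 0.96
   slat_a [0.5563 0.252  0.0223] 0.6
tray 7.6667 [ 0.50460915 -0.3647418   0.48234896] [-1.54439097e+01  3.37514033e-02 -8.99414497e+01]
  mask tray 0.96 [(0.2924, -0.4134, 151, 94, -53.1)]
  mask tray 0.62 [(0.5065, -0.3771, 151, 92, 9.1)]
   tray [ 0.3046 -0.4244  0.0052] 0.67
  mask tray_grip 0.79 [(0.5065, -0.3756, 134, 80, 9.2)]
  mask tray_grip 0.78 [(0.3175, -0.4087, 135, 83, -51.7)]
  mask tray_grip 0.73 [(0.5505, -0.3707, 19, 18, -89.9)]
   tray_grip [ 0.3029 -0.4245  0.0041] 0.9
   tray_grip [ 0.5057 -0.3808  0.0041] 0.8
  mask ball_center 0.48 [(0.5558, -0.3716, 21, 20, -64.7)]
   ball_center [ 0.5534 -0.3718  0.0197] 0.49
  mask tray_pocket 0.85 [(0.5065, -0.378, 153, 94, 9.4)]
  mask tray_pocket 0.82 [(0.2914, -0.4147, 152, 95, -52.2)]
   tray_pocket [ 0.5084 -0.379   0.0099] 0.81
```

View pics/w1.png

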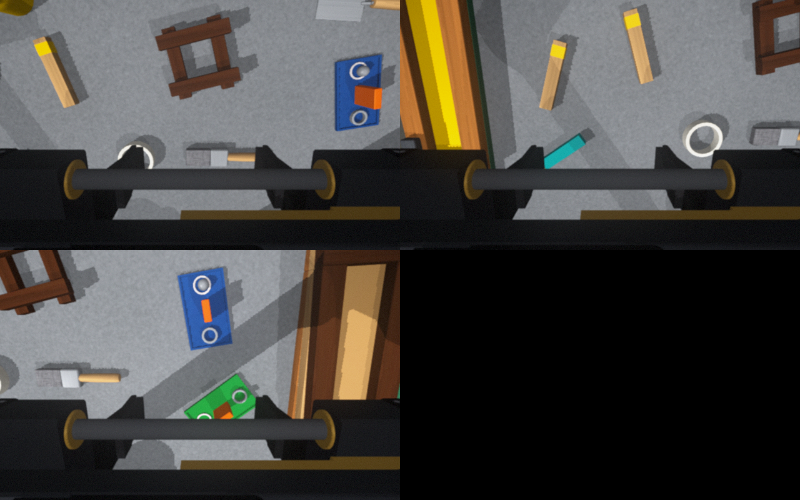

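The crib view shows its upper layer running left to right (world y), so layer three goes along roughly world x at a yaw of about 14°. The ball is in the far pocket of the blue tray. I'll refine the poses by fitting box silhouettes to the masks.

```bash
cat >> h.py <<'E'
from scipy.optimize import minimize
from itertools import product
def box(c,s): return np.array([[c[i]+k[i]*s[i]/2 for i in range(3)] for k in product((-1,1),repeat=3)])
SLAT=[box((0,0,.01),(.14,.026,.02))]
CRIB=[box((0,s*.045,.01),(.14,.026,.02)) for s in(-1,1)]+[box((s*.045,0,.03),(.026,.14,.02)) for s in(-1,1)]
TRAY=[box((0,0,.004),(.15,.09,.008)),box((0,0,.034),(.04,.014,.058))]
def fit(f,mask,model,x0,z0=0):
    """silhouette fit of (x,y,yaw deg); returns pose and IoU"""
    rot=R.from_euler("xyz",f["orientation"],degrees=True); S=4
    m=cv2.GaussianBlur(cv2.resize(mask.astype(np.float32),None,fx=S,fy=S),(0,0),4)
    def cost(q):
        im=np.zeros(m.shape,np.float32)
        for b in model:
            w=R.from_euler("z",q[2],degrees=True).apply(b)+[q[0],q[1],z0]
            c=rot.inv().apply(w-f["position"])
            p=np.c_[f["cx"]-f["fx"]*c[:,0]/c[:,2],f["cy"]+f["fy"]*c[:,1]/c[:,2]]
            cv2.fillConvexPoly(im,cv2.convexHull(np.round((p+.5)*S).astype(np.int32)),1)
        im=cv2.GaussianBlur(im,(0,0),4)
        return 1-np.minimum(im,m).sum()/np.maximum(im,m).sum()
    x0=np.array(x0,float)
    r=minimize(cost,x0,method="Nelder-Mead",options=dict(initial_simplex=[x0,x0+[.008,0,0],x0+[0,.008,0],x0+[0,0,5]],xatol=1e-4,fatol=1e-4))
    return np.round(r.x,4),round(1-r.fun,3)
E
python3 - <<'E'
from h import *
L=lambda n: np.load(f"pics/{n}.npy",allow_pickle=True).item()
f=L("crib"); print("crib",fit(f,env.trace(f,"crib")[0]["mask"],CRIB,(.579,-.039,13.6)))
f=L("slat"); 
for d in env.trace(f,"slat_a")[:3]:
    r=rect(f,d["mask"],.02)[0]; print("slat",r,fit(f,d["mask"],SLAT,(r[0],r[1],r[4])))
f=L("tray")
for d in env.trace(f,"tray")[:2]: 
    r=rect(f,d["mask"],.008)[0]; print("tray",r,fit(f,d["mask"],TRAY,(r[0],r[1],r[4])))
E
```

```text
crib (array([ 0.5797, -0.0392, 13.5954]), np.float64(0.959))
slat (0.5507, 0.2533, 140, 30, 16.5) (array([ 0.5513,  0.252 , 16.4241]), np.float64(0.963))
slat (0.4956, 0.4228, 139, 31, -15.2) (array([  0.4958,   0.425 , -15.7548]), np.float64(0.962))
slat (0.332, 0.4116, 113, 30, -55.5) (array([  0.3263,   0.4164, -54.8519]), np.float64(0.719))
tray (0.2924, -0.4134, 151, 94, -53.1) (array([  0.2918,  -0.4142, -52.6764]), np.float64(0.771))
tray (0.5065, -0.3771, 151, 92, 9.1) (array([ 0.5067, -0.3769,  9.4001]), np.float64(0.957))
```

```bash
cat >> h.py <<'E'
C=np.array([.5797,-.0392]); CY=13.6
def crib_pt(y): return C+R.from_euler("z",CY,degrees=True).apply([0,y,0])[:2]
def pick(x,y,yaw,z=.004):
    env.goto([x,y,.16],down(yaw)); env.gripper_to(.75)
    print("hit",env.move_straight([x,y,z],rate=.12,force_limit=15)); 
    env.gripper_to(0,grasp_force=25); s=env.read_state()
    print("grip",np.round(s["position"],4),"open",round(s["opening"]*87,1)); env.move_straight([x,y,.20],rate=.2)
    return s["position"][2]
def place(yo,h):
    p=crib_pt(yo); env.goto([*p,.20],down(CY)); env.move_straight([*p,.04+h+.012],rate=.12)
    print("open",env.read_state()["opening"]*87,"touch",env.move_straight([*p,.04+h-.003],rate=.02,force_limit=4),env.read_state()["position"])
    env.gripper_to(.62); env.move_straight([*p,.20],rate=.15)
E
python3 - <<'E'
from h import *
h=pick(.5513,.252,16.4); place(-.045,h)
p=crib_pt(0); env.goto([p[0]-.08,p[1],.32],[180,0,0]); f=env.grab_frame("wrist")
cv2.imwrite("pics/p1.png",f["image"]); print(env.read_state()["clock"])
for d in env.trace(f,"slat_a")[:2]:
    r=rect(f,d["mask"],.06)[0]; print(r,fit(f,d["mask"],SLAT,(r[0],r[1],r[4]),.04))
print("want",crib_pt(-.045))
E
```

```text
hit False
grip [0.5513 0.252  0.004 ] open 25.9
open 25.971606395413577 touch True [ 0.59012779 -0.08295002  0.0439509 ]
20.4917
(0.5905, -0.0827, 139, 28, 13.8) (array([ 0.5904, -0.0825, 13.2855]), np.float64(0.92))Traceback (most recent call last):
  File "<stdin>", line 6, in <module>
IndexError: list index out of range
```

View pics/p1.png

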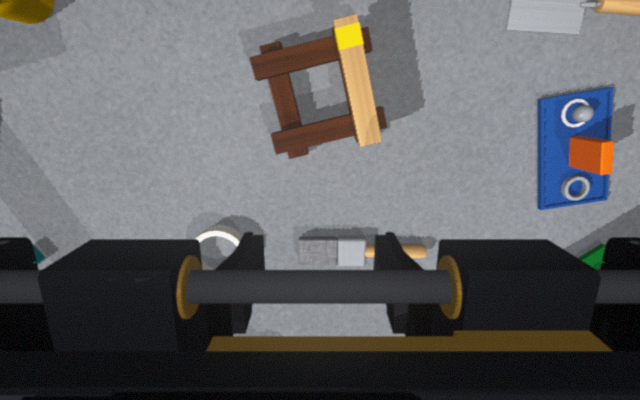

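The first slat lies squarely across the right-hand side of the crib ((347,18) to (368,145)), about 0.5 mm from its target. Now the second.

Run:
```python
from h import *
h=pick(.4958,.425,-15.75); place(.045,h)
p=crib_pt(0); env.goto([p[0]-.08,p[1],.32],[180,0,0]); f=env.grab_frame("wrist")
cv2.imwrite("pics/p2.png",f["image"]); print(env.read_state()["clock"])
print("want",crib_pt(.045),crib_pt(-.045))
for d in env.trace(f,"slat_a")[:3]:
    for r in rect(f,d["mask"],.06): print(r,fit(f,d["mask"],SLAT,(r[0],r[1],r[4]),.04))
m=[d for d in env.trace(f,"tray")]
for d in m[:2]:
    for r in rect(f,d["mask"],.008): print("tray",r,fit(f,d["mask"],TRAY,(r[0],r[1],r[4])))
```

```text
hit False
grip [0.4958 0.4249 0.004 ] open 25.6
open 25.713488926793158 touch True [0.56897434 0.00449203 0.04392967]
32.3917
want [0.5691186  0.00453825] [ 0.5902814  -0.08293825]
(0.5691, 0.0036, 140, 29, 13.5) (array([5.69200e-01, 4.40000e-03, 1.34583e+01]), np.float64(0.975))
(0.5901, -0.0825, 140, 29, 13.3) (array([ 0.5903, -0.0831, 13.4977]), np.float64(0.966))
tray (0.3574, -0.4361, 38, 35, 57.5) (array([ 0.3553, -0.5062, 65.452 ]), np.float64(0.125))
tray (0.5068, -0.3765, 151, 99, 9.4) (array([ 0.5067, -0.3769,  9.4477]), np.float64(0.943))
```

View pics/p2.png

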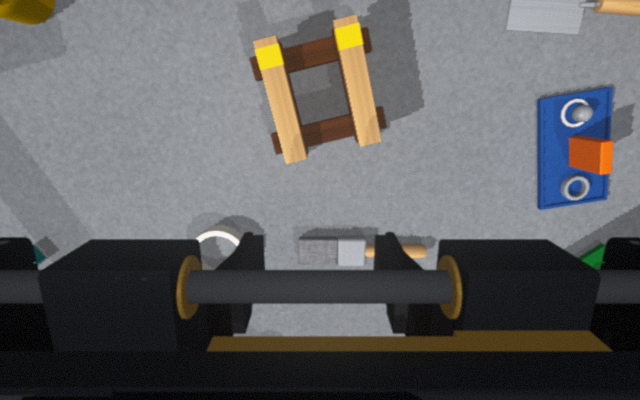

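Both slats are within 1 mm of their targets. Now the tray.

Run:
```python
from h import *
x,y,yaw=.5067,-.3769,9.4
env.goto([x,y,.16],down(yaw)); env.gripper_to(.42)
print("hit",env.move_straight([x,y,.025],rate=.1,force_limit=10))
env.gripper_to(0,grasp_force=30); print("open",env.read_state()["opening"]*87)
env.move_straight([x,y,.05],rate=.03); env.dwell(.3)
s=env.read_state(); print(s["clock"],s["force"],s["wrist_torque"],s["opening"]*87)
env.move_straight([x,y,.135],rate=.06)
f=env.grab_frame("wrist"); g=env.grab_frame("scene")
cv2.imwrite("pics/l1.png",np.hstack([cv2.resize(f["image"],(400,250)),cv2.resize(g["image"][100:350,50:450],(400,250))]))
```

```text
hit False
open 13.843935512723956
37.85 [ 0.56381064  0.55748232 -2.94575294] [-0.17325851  0.12961931 -0.02120294] 13.659417604717895
```

View pics/l1.png

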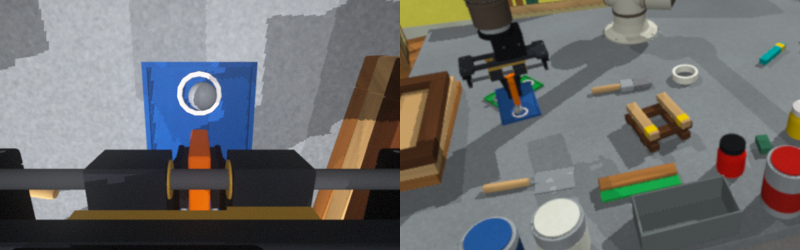

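The tray is up in the fingers, with the ball inside the ring at (203,95). Carrying it over the crib.

Run:
```python
from h import *
env.move_straight([*C,.135],rate=.08); env.dwell(.5)
s=env.read_state(); print(s["clock"],s["position"],s["force"],s["opening"]*87,np.abs(s["qvel"]).max())
f=env.grab_frame("wrist"); g=env.grab_frame("scene"); t=env.grab_frame("top")
b=[(np.round(d["xyz"],3),round(d["score"],2)) for d in env.search_frame(f,"ball_center")][:1]
rot=R.from_euler("z",9.4,degrees=True)
print("ball",b,"pocket expected",rot.apply([.05,0,.016])+[*C,.135+.019-.044])
for d in env.trace(g,"tray")[:3]:
    for r in rect(g,d["mask"],.115): print("tray scene",r,fit(g,d["mask"],TRAY,(*C,9.4),.11))
u,v=335,215
cv2.imwrite("pics/e.png",np.hstack([cv2.resize(f["image"],(400,300)),cv2.resize(g["image"][120:270,220:420],(400,300))]))
```

```text
44.4833 [ 0.57969649 -0.03918596  0.13500321] [ 0.17162722  0.5559072  -3.07294074] 14.096738312758674 0.06593694393406298
ball [(array([ 0.629, -0.03 ,  0.133]), 0.66)] pocket expected [ 0.62902861 -0.0310337   0.126     ]
tray scene (0.5773, -0.0417, 165, 95, 10.4) (array([ 0.578 , -0.0406,  8.9637]), np.float64(0.75))
tray scene (0.6668, -0.0962, 143, 32, 13.6) (array([ 0.651 , -0.0757, 16.5536]), np.float64(0.3))
tray scene (0.4463, -0.3947, 133, 123, -50.7) (array([ 0.5797, -0.0392,  9.4   ]), np.float64(0.0))
```

View pics/e.png

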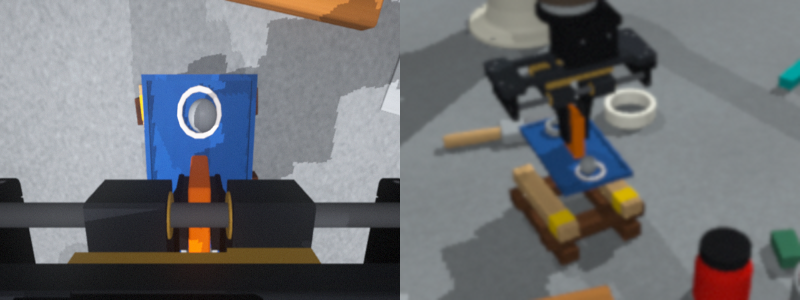

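Run:
```python
from h import *
f=env.grab_frame("wrist"); rc=R.from_euler("xyz",f["orientation"],degrees=True).inv()
hsv=cv2.cvtColor(f["image"],cv2.COLOR_BGR2HSV); m=cv2.inRange(hsv,(100,120,50),(125,255,255))
r,c=np.nonzero(m[:260,200:440]); k=r.min(); print("top row",k,"cols at top+3",200+c[r==k+3].min(),200+c[r==k+3].max())
for tilt in (-6,-3,0,3,6):   # pitch about the grip, deg
    P=np.array([[.075,.045,.008],[.075,-.045,.008]])-[0,0,.044]
    w=R.from_euler("z",9.4,degrees=True).apply(R.from_euler("y",tilt,degrees=True).apply(P))+[*C,.154]
    q=rc.apply(w-f["position"]); print(tilt,np.round(np.c_[f["cx"]-f["fx"]*q[:,0]/q[:,2],f["cy"]+f["fy"]*q[:,1]/q[:,2]],1).tolist())
```

```text
top row 99 cols at top+3 227 410
-6 [[219.4, 88.8], [416.2, 88.8]]
-3 [[222.0, 92.6], [413.6, 92.5]]
0 [[224.4, 96.5], [411.3, 96.5]]
3 [[226.7, 100.8], [409.1, 100.7]]
6 [[228.8, 105.2], [407.0, 105.2]]
```

The tilt is about 2° (0.035 rad), well inside the limit. Handing in.

```bash
python3 -c "
from workcell import env
print(env.close_job()); print(env.read_state()['clock'])"
```

```text
the job is handed in; nothing more can be done
None
the job is handed in; nothing more can be done
```

I laid both pale slats across the crib's top layer, then lifted the blue tray by its grip. I handed the job in at about 44.6 s with the tray still held over the middle of the crib. The hand-in gave no verdict.

**Slats:** A silhouette fit from the wrist camera, taken before the tray was picked up, put both within about 1 mm and 0.2° of their targets. I did not re-measure them afterwards. The last pictures show them still in place, with a clear gap under the tray.

**Tray:** The tool was on the crib's centre to within 0.1 mm, which puts the underside about 50 mm above the slats. The fingers read 14 mm, the thickness of the grip, with about 3 N of weight on the wrist. In the wrist view the tray's far edge shows a nose-down tilt of about 2° (0.035 rad; the limit is 0.12).

**Ball:** It is inside the ring in the last picture. The network placed it about 1 mm sideways from the expected pocket centre, and 7 mm high because it reports the visible surface.

**Checks that disagreed:** The tray fit from the scene camera matched poorly (overlap 0.75, measured length 165 mm instead of 150 mm). Its centre agreed within about 2 mm, so I relied on the wrist view. I did not re-measure the other things on the bench, but no approach move reported an unexpected contact.

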